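Confirm three picks in order

ROBOT

A 6-joint arm with a two-finger parallel gripper is mounted at the origin on the work surface. World frame = base frame: x ahead of the robot, y to its left, z up, the work surface at z = 0. Lengths are in m, angles in rad, forces in N, time in s.
With the tool pointing down it reaches from about 0.25 to 0.725 m from the base axis. Payload 4 kg.
Tool frame: the origin (TCP) lies midway between the tips of the shut fingers; the grasp point (between the pads) lies 19 mm behind it (bot.grasp_offset is the distance from the TCP to the grasp point, in m); z points along the fingers, y is the direction in which the jaws open and shut (so a half turn about z gives the same grasp; the last joint's range is limited). The gripper opens to 85 mm and grips with 20 to 120 N. Pads are 22 mm wide; open, the fingers measure 114 mm over their backs; the gripper's body (76 mm by 85 mm) begins 54 mm behind the grasp point. The pads swing forward as they close: fully open they stand 13 mm farther back than shut.
Start: joints at [-1.306, 0.241, 0.005, 1.335, 0, 1.571], TCP at [0.131, -0.483, 0.231] pointing down, gripper open.
Joint ranges: [-2.72, 2.72], [-1.05, 1.87], [-1.09, 1.28], [-1.99, 2.15], [-1.42, 1.44], [-3.14, 3.14]. Speed limits (rad/s): [2.79, 2.79, 3.14, 3.14, 3.14, 3.14].

INTERFACE

Orientations are given as a unit quaternion [x, y, z, w].
In Python, from workcell import sensors, optics, bot gives the robot as it stands.
- The arm moves only by the tool apply_moves, never from a script. Its argument "plan" is one flat list of numbers, 6 for each row, row after row: the shift along the tool's x, y, z in m, then the turn, a rotation vector about the tool's x, y, z in rad. In form: [tx, ty, tz, ax, ay, az, tx, ty, tz, ax, ay, az, ...]. A call has 1 to 12 rows; each row is the pose to reach, as a shift and turn from the pose commanded when the call began, along the tool's axes at that moment; what a row does not reach only later rows make up. A row lasts 1/12 s, in which the tool goes at most 41.7 mm and 7.16 degrees, less where a joint would pass 70% of its speed; a pose out of reach is approached as far as the arm can. A call with a gripper value outside its range is refused whole. "grip" is the finger opening in m, from 0 to 0.0854, set as the call begins (left out, the last holds). The fingers move at their own pace and stop on an object; the grip force is fixed at half the most. Time passes only in rows, so rows that repeat a pose let the fingers close. It gives the time, the measured TCP pose, the force and the opening at its end, in the units of the state.
- sensors.get_obs(): the state, without advancing time (a new reading comes with each control period).
- optics.camera(name): name is "scene" or "top" or "wrist"; returns a dict with "pixels" (400x640x3 uint8, red, green, blue), "fx", "fy", "cx", "cy" (pixels), "pose" (4x4, takes a point from camera to world coordinates); the wrist camera has in their place "tool_from_camera" (4x4, takes a point from camera to tool coordinates, whose origin is the TCP and whose axes are the flange's). Camera axes: x right, y up, looking along -z (the intrinsics and any distortion apply to the point x, -y, -z); pixel columns grow to the right and rows downward; lengths in m; the calibration is good to about 2 mm. A picture is of the moment at which its call begins: read the wrist's pose just before it. There is no depth.
- bot.job_done(): hands the job in, once; it reports no verdict.
The state is a dict: "clock": time; "joint_pos": joint angles; "joint_vel": joint speeds; "tau": joint torques, N m; "eef_pos": TCP position; "tool_rot": TCP orientation; "ft_force": force on the tool from outside, world axes, zero at the start; "ft_torque": the same for the moment, N m; "grip_width": finger opening in m.
Only numpy, scipy, OpenCV 4.12 (cv2) and the standard library are available. Lean on these libraries where they do the work, as an engineer would, in place of code of your own. Each camera call takes 0.05 s, during which the arm holds its last target.

TASK

Book out the picks at the packing bench: with a fingertip, lightly press in the round confirm button in front of the bin of cardboard tubes, then the one in front of the bin of small white boxes, then the one in front of the bin of tape rolls. Press each one until it is well in, where it stays. Only press: pick nothing up, and leave the carton, spool and box cutter lying among the bins where they are.

Things in the scene. Friction and masses are not known exactly. Their poses are not given: they have to be found in the camera images.
- bin_tubes: Low open cardboard bin holding a pile of long brown cardboard tubes with white end caps, lying along the bin (two on top); fixed to the bench. Bin 150 (x) x 130 (y) x 60 mm high, goods up to 76 mm above the bench. Origin: centre of the bin's underside on the bench; z up; its own -x points out of its front, where a fixed grey button post 60 x 60 mm, 50 mm high, stands with its centre 110 mm from the origin.
- button_tubes_top (a point): Centre of the flat top face of the white round confirm button (40 mm across) on the post in front of the bin of tubes; it moves down with the button. Top face 72 mm above the bench when out, 60 mm when fully in.
- button_tubes (a joint): Travel of that button, straight down: 0 m out, 0.012 m fully in. It stays as far in as it is pushed. It starts to move at about 3 N, reaches its stop at about 5.5 N; it counts as pressed when more than 5 mm in.
- bin_boxes: Low open cardboard bin holding four small white boxes standing in two rows; fixed to the bench. Bin 150 (x) x 130 (y) x 60 mm high, goods up to 76 mm above the bench. Origin: centre of the bin's underside on the bench; z up; its own -x points out of its front, where a fixed grey button post 60 x 60 mm, 50 mm high, stands with its centre 110 mm from the origin.
- button_boxes_top (a point): Centre of the flat top face of the white round confirm button (40 mm across) on the post in front of the bin of boxes; it moves down with the button. Top face 72 mm above the bench when out, 60 mm when fully in.
- button_boxes (a joint): Travel of that button, straight down: 0 m out, 0.012 m fully in. It stays as far in as it is pushed. It starts to move at about 3 N, reaches its stop at about 5.5 N; it counts as pressed when more than 5 mm in.
- bin_rolls: Low open cardboard bin holding tape rolls, stacked flat as four round two-high piles with open round middles; fixed to the bench. Bin 150 (x) x 130 (y) x 60 mm high, goods up to 76 mm above the bench. Origin: centre of the bin's underside on the bench; z up; its own -x points out of its front, where a fixed grey button post 60 x 60 mm, 50 mm high, stands with its centre 110 mm from the origin.
- button_rolls_top (a point): Centre of the flat top face of the white round confirm button (40 mm across) on the post in front of the bin of rolls; it moves down with the button. Top face 72 mm above the bench when out, 60 mm when fully in.
- button_rolls (a joint): Travel of that button, straight down: 0 m out, 0.012 m fully in. It stays as far in as it is pushed. It starts to move at about 3 N, reaches its stop at about 5.5 N; it counts as pressed when more than 5 mm in.
- carton_mid (a point): Loose small white carton, 60 x 40 x 45 mm high, 40 to 85 g, on the bench beside a button post; the point is its centre. Leave alone.
- spool_mid (a point): Loose wooden spool, standing, 44 mm across, 50 mm high, 40 to 85 g; the point is its centre. Leave alone.
- knife_mid (a point): Loose black box cutter lying flat, 138 x 24 mm, 14 mm thick, 50 to 100 g; the point lies in its middle. Leave alone.

How it is judged:
On the way, in this order (a step that is already met when the one before it is completed fails the run):
1. the tubes' button is pressed in, the other two still out (value of joint button_tubes above 0.005 m and value of joint each of button_boxes, button_rolls below 0.005 m), for 0.1 s.
2. then the white boxes' button is pressed in, the tape rolls' still out (value of joint each of button_tubes, button_boxes above 0.005 m and value of joint button_rolls below 0.005 m), for 0.1 s.
3. then the tape rolls' button is pressed in (value of joint each of button_tubes, button_boxes, button_rolls above 0.005 m), for 0.1 s.
At the end, for the whole second after the job is handed in: All three buttons are more than 5 mm in; carton, spool and box cutter are within 20 mm of where they started (all of step 3 and distance of each of carton_mid, spool_mid, knife_mid from where it was at the start of the episode below 0.02 m); the robot touches nothing.
It fails at once if the white boxes' button is pressed before the tubes' button (value of joint button_boxes above 0.004 m and value of joint button_tubes below 0.005 m).
It fails at once if the tape rolls' button is pressed before both others (value of joint button_rolls above 0.004 m and value of joint any of button_tubes, button_boxes below 0.005 m).
It fails at once if the robot pushes with more than 20 N on a bin, its post or its button (contact force between any of the fingers, the arm and bin_tubes above 20 N or contact force between any of the fingers, the arm and bin_boxes above 20 N or contact force between any of the fingers, the arm and bin_rolls above 20 N).
It fails at once if the loose carton, spool or box cutter is shifted or lifted by more than 20 mm (distance of any of carton_mid, spool_mid, knife_mid from where it was at the start of the episode above 0.02 m).
It also fails if it takes over 53 s, if anything falls off the work surface, if the arm or the gripper's body presses on something with over 40 N, if the wrist force passes 120 N, or if a joint passes its speed limit or range.

## Working session

There is one attempt and no reset: what is moved stays moved. The work goes in short steps, Python scripts to look and compute and a tool call to move; the robot and the scene stay as the last step left them, time stands still between calls to the robot, and variables do not carry over. Pictures are saved under pics/ and viewed, and the job is handed in when it is done.

Besides the shell and the picture viewer there is one more tool, called in YAML: its name, and indented under it one key for each argument. apply_moves: Moves the arm, as the interface text tells. Its arguments: {"type":"object","properties":{"plan":{"type":"array","items":{"type":"number"}},"grip":{"type":"number"}},"required":["plan"]}

```bash
mkdir -p pics
python3 - <<'E'
from workcell import sensors, optics, bot
import cv2,numpy as np
o=sensors.get_obs();print(o)
for n in("top","scene"):
    c=optics.camera(n);cv2.imwrite(f"pics/{n}0.png",c["pixels"][:,:,::-1]);print({k:v for k,v in c.items() if k!="pixels"})
E
```

```text
{'clock': 0.0, 'joint_pos': array([-1.30597986e+00,  2.41426603e-01,  3.68634499e-03,  1.33523514e+00,
       -1.00399868e-06,  1.57080179e+00]), 'joint_vel': array([-0.00125272,  0.00024758,  0.00023589,  0.00139011,  0.00049371,
       -0.00162695]), 'tau': array([ 3.70478920e-04, -3.72313356e+01,  2.52409101e+01,  1.70058408e-02,
        1.49103976e-04,  4.86551045e-06]), 'eef_pos': array([ 0.13069163, -0.48192819,  0.23039174]), 'tool_rot': array([ 9.91246602e-01,  1.32018890e-01, -1.44342984e-04, -1.07993287e-03]), 'ft_force': array([-0.16855136, -0.46129566, -0.10032409]), 'ft_torque': array([-0.02721813, -0.00706856, -0.01233054]), 'grip_width': 0.08532870353368577}
{'fx': 365.49830655514967, 'fy': 365.49830655514967, 'cx': 318.94635255373186, 'cy': 196.6690111772263, 'pose': array([[-0.01817108,  0.99589337, -0.08869165,  0.48863357],
       [-0.9995346 , -0.02026793, -0.02279889,  0.03851859],
       [-0.02450285,  0.08823609,  0.99579817,  0.9180884 ],
       [ 0.        ,  0.        ,  0.        ,  1.        ]])}
{'fx': 384.7354479668356, 'fy': 384.7354479668356, 'cx': 321.69759826279926, 'cy': 203.01051702690643, 'pose': array([[-0.80254299, -0.32088029,  0.50295188,  1.00994467],
       [ 0.59634503, -0.45583747,  0.66074564,  0.61788592],
       [ 0.01724406,  0.83020964,  0.55718453,  0.58692805],
       [ 0.        ,  0.        ,  0.        ,  1.        ]])}
```

View pics/top0.png

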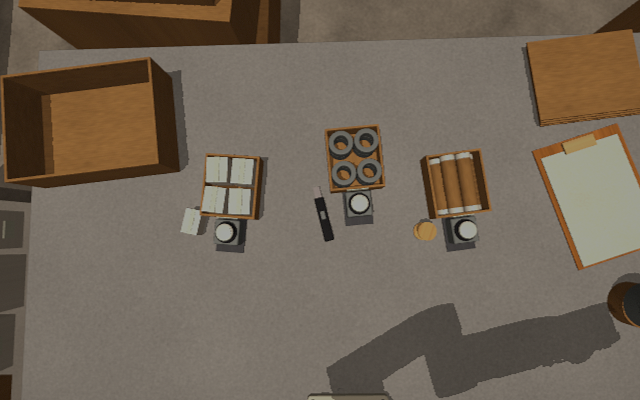

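View pics/scene0.png

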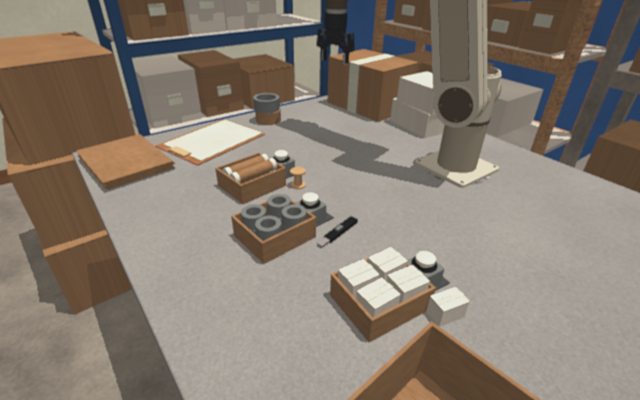

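The top view shows the white buttons at about (227,232) boxes, (359,204) rolls and (466,230) tubes. The carton is at (191,221), the spool at (425,231) and the knife at (324,217). The scene view agrees on which button belongs to which bin.

```bash
cat > h.py <<'E'
import numpy as np,cv2
from workcell import sensors, optics, bot
from scipy.spatial.transform import Rotation as R
def ray(c,u,v,z,P=None):
    P=c["pose"] if P is None else P
    d=P[:3,:3]@np.array([(u-c["cx"])/c["fx"],-(v-c["cy"])/c["fy"],-1]);o=P[:3,3]
    return o+d*(z-o[2])/d[2]
def blob(img,seed,r,th=165):
    g=img.astype(int); m=((g.min(2)>th)&(g.max(2)-g.min(2)<40)).astype(np.uint8)
    n,l,s,ct=cv2.connectedComponentsWithStats(m)
    best=[(np.hypot(*(ct[i]-seed)),i) for i in range(1,n) if s[i,4]>30]
    d,i=min(best); return ct[i],s[i]
E
python3 - <<'E'
from h import *
for n,S in (("top",dict(boxes=(227,232),rolls=(359,204),tubes=(466,230),)),("scene",dict(boxes=(426,260),rolls=(310,200),tubes=(282,155)))):
    c=optics.camera(n)
    for k,s in S.items():
        b,st=blob(c["pixels"],s,20); print(n,k,b.round(1),st,ray(c,*b,.072).round(4))
    if n=="top":
        for k,s,z in (("carton",(191,221),.045),("spool",(425,231),.05),("knife",(324,217),.014)): print(k,ray(c,*s,z).round(3))
        cv2.imwrite("pics/topz.png",cv2.resize(c["pixels"][130:260,170:510,::-1],None,fx=2.35,fy=2.35,interpolation=2))
E
```

```text
Traceback (most recent call last):
  File "h.py", line 12, in blob
    d,i=min(best); return ct[i],s[i]
        ~~~^^^^^^
ValueError: min() iterable argument is empty
```

Run:
```python
from h import *
c=optics.camera("top");p=c["pixels"];print(p.shape,p.dtype,p[230:234,225:229].tolist(), p[231,208:245].min(1))
cv2.imwrite("pics/topz.png",cv2.resize(p[130:260,170:510,::-1],None,fx=2.35,fy=2.35,interpolation=2))
```

```text
(400, 640, 3) uint8 [[[162, 164, 156], [162, 164, 156], [163, 164, 156], [162, 164, 156]], [[162, 164, 158], [162, 164, 158], [162, 164, 157], [163, 164, 158]], [[162, 164, 159], [162, 164, 159], [163, 164, 159], [163, 164, 158]], [[163, 164, 159], [163, 165, 160], [162, 164, 159], [162, 164, 159]]] [108 106 105 107 106 107 105 108 140 155 154 154 155 156 158 158 158 158
 158 157 158 159 131 125 110  37  10  13  19  76  78  44  30  31  31  35
  35]
```

View pics/topz.png

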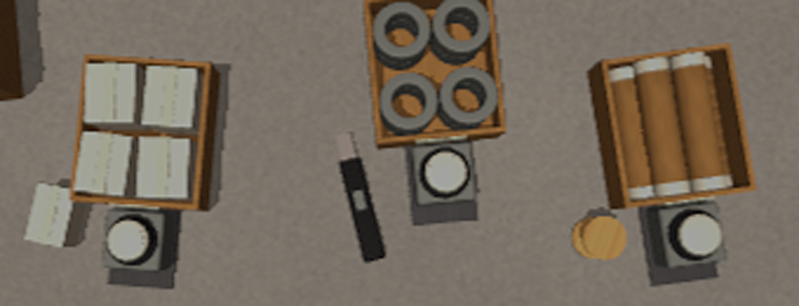

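Same layout, enlarged. The buttons are round pale discs about 17 px across, and their brightness is only about 160, so I'll lower the threshold.

Run:
```python
from h import *
for n,S in (("top",dict(boxes=(225,232),rolls=(359,204),tubes=(466,230),)),("scene",dict(boxes=(426,260),rolls=(310,200),tubes=(282,155)))):
    c=optics.camera(n)
    for k,s in S.items():
        b,st=blob(c["pixels"],s,20,128); print(n,k,b.round(1),st,ray(c,*b,.072).round(4))
    if n=="top":
        for k,s,z in (("carton",(191,221),.045),("spool",(425,231),.05),("knife",(324,217),.014)): print(k,ray(c,*s,z).round(3))
        for k,s in dict(boxesbinNW=(206,155),NE=(261,155),SW=(202,216),SE=(259,219), rNW=(325,127),rNE=(380,126),rSW=(332,191),rSE=(383,188),tNW=(427,154),tNE=(482,150),tSW=(436,217),tSE=(489,210)).items(): print(k,ray(c,*s,.06).round(3))
```

```text
top boxes [223.6 231.8] [216 224  16  17 203] [0.4868 0.2806 0.072 ]
top rolls [359.3 202.8] [352 195  16  16 204] [ 0.5479 -0.0353  0.072 ]
top tubes [467.7 229.5] [460 222  17  16 216] [ 0.4818 -0.2805  0.072 ]
carton [0.514 0.367 0.045]
spool [ 0.48  -0.189  0.05 ]
knife [0.518 0.048 0.014]
boxesbinNW [0.671 0.327 0.06 ]
NE [0.668 0.195 0.06 ]
SW [0.525 0.336 0.06 ]
SE [0.515 0.2   0.06 ]
rNW [0.732 0.041 0.06 ]
rNE [ 0.732 -0.091  0.06 ]
rSW [0.578 0.027 0.06 ]
rSE [ 0.582 -0.093  0.06 ]
tNW [ 0.661 -0.199  0.06 ]
tNE [ 0.668 -0.328  0.06 ]
tSW [ 0.512 -0.213  0.06 ]
tSE [ 0.526 -0.336  0.06 ]
scene boxes [383.8 270.1] [    73    112    567    288 100905] [0.5854 0.2608 0.072 ]
scene rolls [289.5 179.7] [286 177   8   7  35] [ 0.5487 -0.13    0.072 ]
scene tubes [289.5 179.7] [286 177   8   7  35] [ 0.5487 -0.13    0.072 ]
```

The button positions agree with the bin geometry: each is 0.108–0.110 m from its bin centre. I'll cross-check with the scene camera and work out the first shift.

```bash
cat >> h.py <<'E'
def shift(t):
    o=sensors.get_obs();r=R.from_quat(o["tool_rot"]);print("tcp",o["eef_pos"].round(4),"rot",r.as_matrix().round(3).tolist(),"F",o["ft_force"].round(2),o["clock"]);print("shift",r.inv().apply(np.array(t)-o["eef_pos"]).round(4))
E
python3 - <<'E'
from h import *
c=optics.camera("scene")
for k,s in dict(boxes=(426,260),rolls=(310,200),tubes=(282,155)).items():
    b,st=blob(c["pixels"],s,20,172); print(k,b.round(1),st,ray(c,*b,.072).round(4))
shift([.482,-.2805,.15])
E
```

```text
boxes [425.7 257. ] [416 251  21  13 211] [0.4905 0.2826 0.072 ]
rolls [310.  196.3] [302 192  17  10 126] [ 0.551  -0.0332  0.072 ]
tubes [280.8 152.7] [275 150  13   7  72] [ 0.4846 -0.2782  0.072 ]
tcp [ 0.1308 -0.4825  0.2311] rot [[0.965, 0.262, -0.0], [0.262, -0.965, 0.0], [-0.0, -0.0, -1.0]] F [-0.09  0.41  0.71] 0.35
shift [ 0.3918 -0.103   0.0811]
```

The two cameras agree to within about 4 mm.

apply_moves:
  plan: [0.035,-0.009,0.0,0,0,0,0.071,-0.019,0.0,0,0,0,0.107,-0.028,0.0,0,0,0,0.143,-0.038,0.01,0,0,0,0.179,-0.047,0.02,0,0,0,0.215,-0.057,0.03,0,0,0,0.25,-0.066,0.04,0,0,0,0.286,-0.076,0.05,0,0,0,0.322,-0.085,0.06,0,0,0,0.358,-0.095,0.07,0,0,0,0.393,-0.104,0.08,0,0,0,0.393,-0.104,0.08,0,0,0]
  grip: 0

```text
clock: 1.35
eef_pos: [0.4871, -0.2753, 0.1488]
tool_rot: [0.991, 0.135, 0.0, -0.001]
ft_force: [-0.4, 0.4, -0.1]
grip_width: 0.0001
```

Run:
```python
from h import *
shift([.483,-.279,.085]); o=sensors.get_obs(); print(o["grip_width"])
c=optics.camera("wrist");P=np.eye(4);P[:3,:3]=R.from_quat(o["tool_rot"]).as_matrix();P[:3,3]=o["eef_pos"]
P=P@c["tool_from_camera"]; cv2.imwrite("pics/w1.png",c["pixels"][:,:,::-1])
np.save("P.npy",P);print(P.round(3),c["fx"],c["cx"],c["cy"])
def proj(p):
    q=P[:3,:3].T@(np.array(p)-P[:3,3]);return c["cx"]+c["fx"]*q[0]/-q[2],c["cy"]-c["fy"]*q[1]/-q[2]
print(proj([.483,-.279,.072]), proj(o["eef_pos"]))
```

```text
tcp [ 0.4871 -0.2753  0.1488] rot [[0.963, 0.268, 0.0], [0.268, -0.963, 0.003], [0.001, -0.003, -1.0]] F [-0.4   0.44 -0.06] 1.35
shift [-0.005   0.0026  0.0638]
9.607777728307172e-05
[[ 0.269  0.93   0.249  0.55 ]
 [-0.963  0.26   0.068 -0.258]
 [-0.002 -0.258  0.966  0.292]
 [ 0.     0.     0.     1.   ]] 281.13873932222214 320.9939708047307 201.50475395127367
(np.float64(324.2310933997784), np.float64(215.15266474777835)) (np.float64(321.20719837680525), np.float64(249.0432119574055))
```

View pics/w1.png

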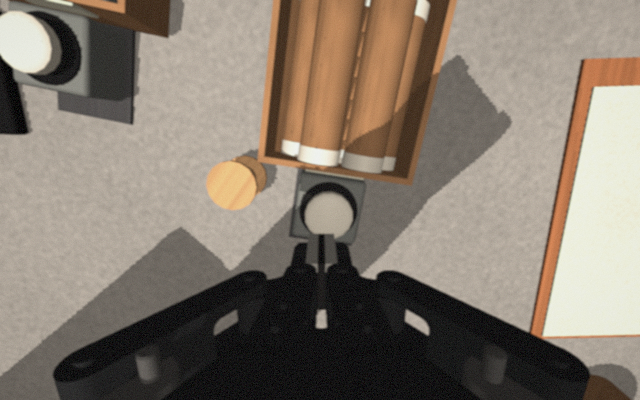

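The wrist view shows the tubes button centred at about (329,214), against a prediction of (324,215). That puts it about 3 mm further towards -y, still well within the button. I'll descend to just above it.

apply_moves:
  plan: [-0.005,0.004,0.012,0,0,0,-0.005,0.004,0.025,0,0,0,-0.005,0.004,0.04,0,0,0,-0.005,0.004,0.055,0,0,0,-0.005,0.004,0.064,0,0,0,-0.005,0.004,0.068,0,0,0,-0.005,0.004,0.07,0,0,0,-0.005,0.004,0.07,0,0,0]

```text
clock: 2.07
eef_pos: [0.479, -0.2849, 0.0815]
tool_rot: [0.991, 0.132, 0.0, 0.0]
ft_force: [0.3, -0.6, 0.8]
grip_width: -0.0
```

apply_moves:
  plan: [0.003,-0.003,0.002,0,0,0,0.003,-0.003,0.005,0,0,0,0.003,-0.003,0.008,0,0,0,0.003,-0.003,0.01,0,0,0,0.003,-0.003,0.012,0,0,0,0.003,-0.003,0.013,0,0,0,0.003,-0.003,0.014,0,0,0,0.003,-0.003,0.014,0,0,0]

```text
clock: 2.73
eef_pos: [0.4816, -0.2808, 0.0675]
tool_rot: [0.991, 0.132, 0.0, 0.0]
ft_force: [0.1, 1.3, 2.2]
grip_width: 0.0
```

apply_moves:
  plan: [0,0,0.001,0,0,0,0,0,0.002,0,0,0,0,0,0.003,0,0,0,0,0,0.004,0,0,0,0,0,0.005,0,0,0,0,0,0.005,0,0,0,0,0,0.005,0,0,0]

```text
clock: 3.32
eef_pos: [0.4815, -0.2808, 0.0622]
tool_rot: [0.991, 0.132, 0.0, -0.0]
ft_force: [0.8, 1.6, 3.2]
grip_width: 0.0001
```

apply_moves:
  plan: [0,0,0.001,0,0,0,0,0,0.001,0,0,0,0,0,0.001,0,0,0]

```text
clock: 3.57
eef_pos: [0.4815, -0.2808, 0.0613]
tool_rot: [0.991, 0.132, 0.0, -0.0]
ft_force: [0.9, 1.3, 4.0]
grip_width: 0.0002
```

apply_moves:
  plan: [0,0,-0.01,0,0,0,0,0,-0.03,0,0,0,0,0,-0.055,0,0,0,0,0,-0.08,0,0,0,0,0,-0.095,0,0,0,0,0,-0.1,0,0,0,0,0,-0.1,0,0,0]

```text
clock: 4.15
eef_pos: [0.4816, -0.2816, 0.1628]
tool_rot: [0.991, 0.132, 0.001, 0.001]
ft_force: [-0.5, 0.4, -0.9]
grip_width: 0.0001
```

Run:
```python
from h import *
shift([.488,.282,.16]); o=sensors.get_obs(); print(o["joint_pos"].round(3))
c=optics.camera("wrist"); cv2.imwrite("pics/w2.png",c["pixels"][:,:,::-1])
```

```text
tcp [ 0.4816 -0.2816  0.1628] rot [[0.965, 0.261, 0.002], [0.261, -0.965, -0.002], [0.001, 0.002, -1.0]] F [-0.49  0.38 -0.9 ] 4.15
shift [ 0.1534 -0.5423  0.0017]
[-5.290e-01  3.900e-01  3.200e-02  1.211e+00 -1.000e-03  2.349e+00]
```

View pics/w2.png

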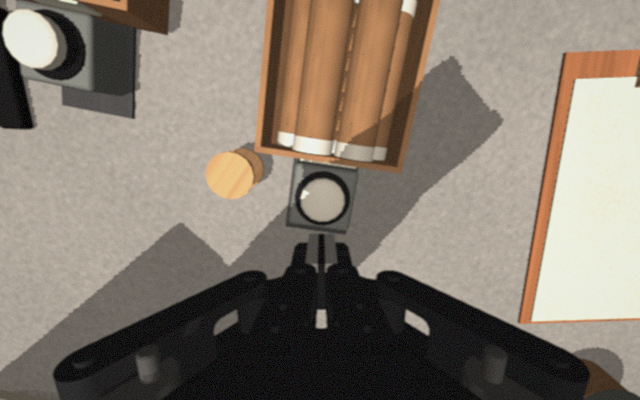

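The button now sits visibly deeper in its ring at (323,199), and the spool hasn't moved. Joint 6 would pass its range if I kept the orientation, so I'll turn the tool while crossing.

apply_moves:
  plan: [0.007,-0.025,0,0,0,-0.05,0.016,-0.057,0,0,0,-0.1,0.026,-0.092,0,0,0,-0.17,0.036,-0.127,0,0,0,-0.24,0.046,-0.162,0,0,0,-0.3,0.056,-0.197,0,0,0,-0.37,0.066,-0.232,0,0,0,-0.43,0.076,-0.267,0,0,0,-0.5,0.086,-0.302,0,0,0,-0.56,0.096,-0.337,0,0,0,-0.63,0.104,-0.365,0,0,0,-0.7,0.104,-0.365,0,0,0,-0.7]

```text
clock: 5.2
eef_pos: [0.4847, 0.103, 0.1594]
tool_rot: [0.884, 0.468, -0.001, -0.001]
ft_force: [0.4, 0.2, -0.6]
grip_width: -0.0001
```

Run:
```python
from h import *
shift([.488,.282,.16]); o=sensors.get_obs(); print(o["joint_pos"].round(3))
```

```text
tcp [0.4847 0.103  0.1594] rot [[0.563, 0.827, -0.003], [0.827, -0.563, 0.001], [-0.001, -0.003, -1.0]] F [ 0.35  0.22 -0.61] 5.2
shift [ 0.1498 -0.098  -0.0005]
[ 2.080e-01  2.780e-01 -1.370e-01  1.158e+00  2.000e-03  2.377e+00]
```

apply_moves:
  plan: [0.02,-0.013,0,0,0,-0.05,0.05,-0.034,0,0,0,-0.1,0.08,-0.054,0,0,0,-0.17,0.11,-0.074,0,0,0,-0.24,0.138,-0.093,0,0,0,-0.3,0.15,-0.101,0,0,0,-0.35,0.152,-0.102,0,0,0,-0.35,0.152,-0.102,0,0,0,-0.35,0.152,-0.102,0,0,0,-0.35]

```text
clock: 5.95
eef_pos: [0.4882, 0.2802, 0.16]
tool_rot: [0.792, 0.61, -0.002, 0.0]
ft_force: [0.4, 0.5, -0.8]
grip_width: 0.0001
```

Run:
```python
from h import *
shift([.488,.282,.08]); o=sensors.get_obs(); print(o["joint_pos"].round(3))
c=optics.camera("wrist");P=np.eye(4);P[:3,:3]=R.from_quat(o["tool_rot"]).as_matrix();P[:3,3]=o["eef_pos"]
P=P@c["tool_from_camera"]; cv2.imwrite("pics/w3.png",c["pixels"][:,:,::-1])
def proj(p):
    q=P[:3,:3].T@(np.array(p)-P[:3,3]);return c["cx"]+c["fx"]*q[0]/-q[2],c["cy"]-c["fy"]*q[1]/-q[2]
pr=proj([.488,.282,.072]);print(pr)
for th in (125,150,170):
    b,s=blob(c["pixels"],pr,0,th);print(b,s,ray(c,*b,.072,P))
```

```text
tcp [0.4882 0.2802 0.16  ] rot [[0.255, 0.967, -0.002], [0.967, -0.255, -0.002], [-0.003, -0.002, -1.0]] F [ 0.43  0.52 -0.84] 5.95
shift [ 0.0019 -0.0005  0.08  ]
[ 5.210e-01  4.060e-01  4.900e-02  1.217e+00 -1.000e-03  2.350e+00]
(np.float64(320.2686031480128), np.float64(203.3144731867775))
[319.75385694 202.13534362] [ 298  182   46   43 1426] [0.48784247 0.28311963 0.072     ]
[319.22949389 199.34467714] [ 298  183   45   33 1146] [0.48804103 0.28560926 0.072     ]
[319.20460829 199.1281106 ] [ 299  183   44   33 1085] [0.48806937 0.28579848 0.072     ]
```

View pics/w3.png

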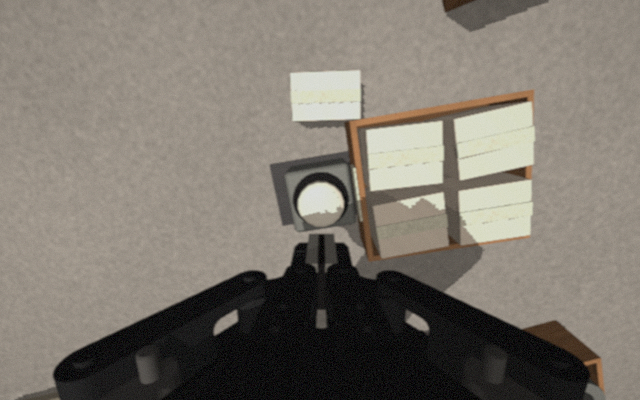

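The boxes button is centred at (320,202), as predicted, and the carton is undisturbed at (326,96).

apply_moves:
  plan: [0.001,0,0.012,0,0,0,0.002,0,0.03,0,0,0,0.002,0,0.05,0,0,0,0.002,0,0.066,0,0,0,0.002,0,0.076,0,0,0,0.002,0,0.082,0,0,0,0.002,0,0.086,0,0,0,0.002,0,0.089,0,0,0,0.002,0,0.091,0,0,0,0.002,0,0.093,0,0,0,0.002,0,0.094,0,0,0,0.002,0,0.094,0,0,0]

```text
clock: 7.0
eef_pos: [0.4898, 0.2835, 0.0679]
tool_rot: [0.792, 0.611, 0.0, 0.0]
ft_force: [0.0, -1.7, 2.4]
grip_width: 0.0001
```

apply_moves:
  plan: [0,0,0.001,0,0,0,0,0,0.002,0,0,0,0,0,0.003,0,0,0,0,0,0.004,0,0,0,0,0,0.005,0,0,0,0,0,0.006,0,0,0,0,0,0.006,0,0,0,0,0,0.006,0,0,0]

```text
clock: 7.67
eef_pos: [0.4896, 0.284, 0.0613]
tool_rot: [0.792, 0.611, 0.0, -0.0]
ft_force: [1.0, -1.3, 3.1]
grip_width: 0.0001
```

apply_moves:
  plan: [0,0,-0.01,0,0,0,0,0,-0.03,0,0,0,0,0,-0.055,0,0,0,0,0,-0.08,0,0,0,0,0,-0.095,0,0,0,0,0,-0.1,0,0,0,0,0,-0.1,0,0,0,0,0,-0.1,0,0,0]

```text
clock: 8.33
eef_pos: [0.4887, 0.2838, 0.1606]
tool_rot: [0.791, 0.611, -0.0, -0.0]
ft_force: [0.1, 0.5, 0.5]
grip_width: 0.0001
```

Run:
```python
from h import *
shift([.5495,-.034,.16]); o=sensors.get_obs(); print(o["joint_pos"].round(3))
c=optics.camera("wrist"); cv2.imwrite("pics/w4.png",c["pixels"][:,:,::-1])
```

```text
tcp [0.4887 0.2838 0.1606] rot [[0.253, 0.968, -0.001], [0.968, -0.253, 0.0], [-0.0, -0.001, -1.0]] F [0.1  0.45 0.52] 8.3333
shift [-0.2921  0.1391  0.0005]
[5.260e-01 4.080e-01 5.400e-02 1.218e+00 1.000e-03 2.352e+00]
```

View pics/w4.png

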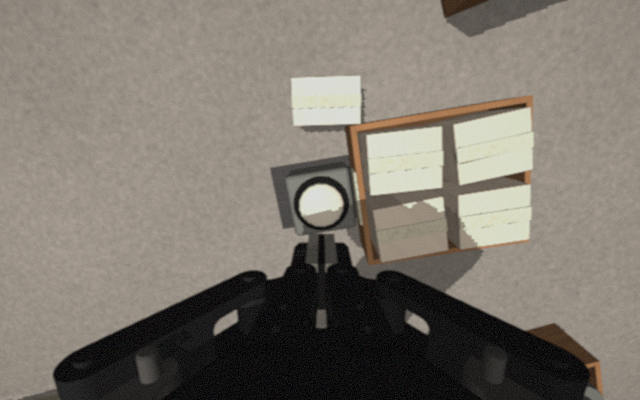

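The boxes button is now deep in its ring at (321,203). The carton hasn't moved. Next is the rolls button.

apply_moves:
  plan: [-0.018,0.009,0,0,0,0.04,-0.048,0.023,0,0,0,0.1,-0.08,0.038,0,0,0,0.16,-0.113,0.054,0,0,0,0.22,-0.146,0.07,0,0,0,0.28,-0.18,0.086,0,0,0,0.34,-0.213,0.101,0,0,0,0.4,-0.246,0.117,0,0,0,0.46,-0.275,0.131,0,0,0,0.5,-0.289,0.138,0,0,0,0.52,-0.292,0.139,0,0,0,0.52,-0.292,0.139,0,0,0,0.52]

```text
clock: 9.38
eef_pos: [0.5489, -0.035, 0.1596]
tool_rot: [0.922, 0.386, -0.001, -0.001]
ft_force: [0.2, 0.5, -1.2]
grip_width: -0.0001
```

Run:
```python
from h import *
shift([.5495,-.034,.08]); o=sensors.get_obs()
c=optics.camera("wrist");P=np.eye(4);P[:3,:3]=R.from_quat(o["tool_rot"]).as_matrix();P[:3,3]=o["eef_pos"]
P=P@c["tool_from_camera"]; cv2.imwrite("pics/w5.png",c["pixels"][:,:,::-1])
def proj(p):
    q=P[:3,:3].T@(np.array(p)-P[:3,3]);return c["cx"]+c["fx"]*q[0]/-q[2],c["cy"]-c["fy"]*q[1]/-q[2]
pr=proj([.5495,-.034,.072]);print(pr)
for th in (110,125,150):
    b,s=blob(c["pixels"],pr,0,th);print(b,s,ray(c,*b,.072,P))
```

```text
tcp [ 0.5489 -0.035   0.1596] rot [[0.702, 0.712, -0.003], [0.712, -0.702, 0.001], [-0.002, -0.003, -1.0]] F [ 0.16  0.5  -1.23] 9.3833
shift [ 0.0013 -0.0001  0.0796]
(np.float64(320.8952888112581), np.float64(204.21081610050467))
[348.19753086 175.05555556] [326 155  45  43 162] [ 0.58322876 -0.03199625  0.072     ]
[326.63572433 208.93389592] [ 299  183   67   53 2133] [ 0.55005438 -0.04043623  0.072     ]
[322.12727273 205.94      ] [ 300  183   45   50 1650] [ 0.54917349 -0.03582909  0.072     ]
```

View pics/w5.png

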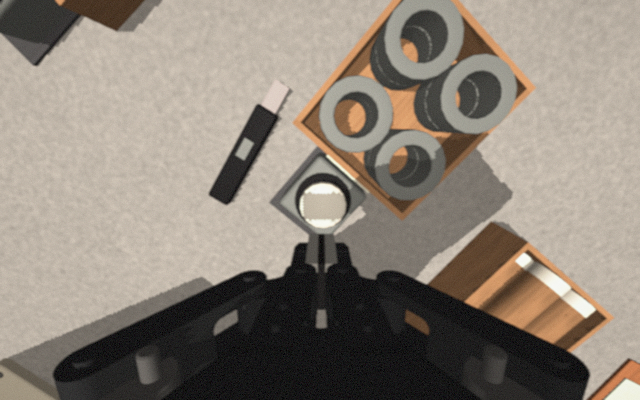

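The rolls button is at about (322,204), right under the target, and the knife is clear at (247,145).

apply_moves:
  plan: [0,0,0.012,0,0,0,0,0,0.03,0,0,0,0,0,0.05,0,0,0,0,0,0.066,0,0,0,0,0,0.076,0,0,0,0,0,0.082,0,0,0,0,0,0.086,0,0,0,0,0,0.089,0,0,0,0,0,0.091,0,0,0,0,0,0.093,0,0,0,0,0,0.094,0,0,0,0,0,0.094,0,0,0]

```text
clock: 10.43
eef_pos: [0.5503, -0.0338, 0.0679]
tool_rot: [0.922, 0.387, 0.001, -0.0]
ft_force: [-1.1, 1.2, 1.7]
grip_width: -0.0001
```

apply_moves:
  plan: [0,0,0.001,0,0,0,0,0,0.002,0,0,0,0,0,0.003,0,0,0,0,0,0.004,0,0,0,0,0,0.005,0,0,0,0,0,0.006,0,0,0,0,0,0.006,0,0,0,0,0,0.006,0,0,0]

```text
clock: 11.1
eef_pos: [0.5503, -0.0341, 0.0613]
tool_rot: [0.922, 0.387, 0.0, 0.0]
ft_force: [0.9, 2.8, 3.0]
grip_width: 0.0
```

apply_moves:
  plan: [0,0,-0.01,0,0,0,0,0,-0.03,0,0,0,0,0,-0.055,0,0,0,0,0,-0.08,0,0,0,0,0,-0.095,0,0,0,0,0,-0.11,0,0,0,0,0,-0.12,0,0,0,0,0,-0.12,0,0,0,0,0,-0.12,0,0,0]

```text
clock: 11.85
eef_pos: [0.5499, -0.0345, 0.1814]
tool_rot: [0.922, 0.387, -0.0, 0.0]
ft_force: [-0.0, -0.4, -1.0]
grip_width: -0.0004
```

Run:
```python
from h import *
o=sensors.get_obs();print(o["eef_pos"],o["ft_force"],o["clock"])
a=optics.camera("wrist")["pixels"]; b=optics.camera("scene")["pixels"]
cv2.imwrite("pics/w6.png",cv2.resize(np.vstack([a[:320],b[100:340]]),None,fx=1,fy=1)[:,:,::-1])
```

```text
[ 0.5498868  -0.03449065  0.18135   ] [-0.02766071 -0.37984707 -0.95457541] 11.85
```

View pics/w6.png

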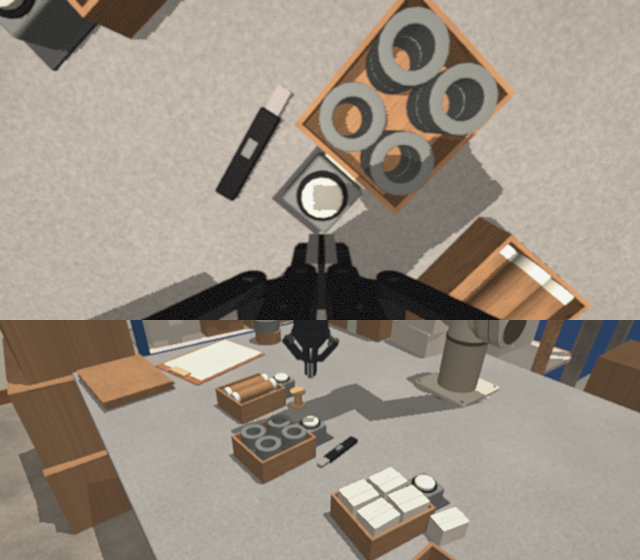

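All three buttons sit low in their rings: rolls at (323,196) in the wrist view, the other two in the scene view. The carton, spool and cutter are where they started, and the gripper is clear of everything.

```bash
python3 -c "
from workcell import bot;print(bot.job_done())"
```

```text
the job is handed in; nothing more can be done
None
```

I pressed the three confirm buttons in the required order (tubes, then white boxes, then tape rolls) with the shut fingertips, and handed the job in. The clock stood at about 12 s of the 53 s allowed.

- **Press depth:** the fingertip reached z = 0.0613 m on each button, about 10.7 mm in; more than 5 mm counts as pressed.
- **Force:** the highest vertical force in the readings at the end of each move was about 4 N, against the 20 N limit. It read slightly below the stated 3 to 5.5 N, which I put down to sensor noise or offset.
- **Last pictures:** all three buttons sat low in their rings. The carton, spool and box cutter looked unmoved by eye; I did not measure their positions again. The gripper was clear, at z = 0.18 m.
- **Camera agreement:** the top and scene cameras placed the buttons 3 to 4 mm apart, well within the 40 mm buttons. I checked each position with the wrist camera before pressing.

No checks failed, and the hand-in gave no verdict.

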